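Shut a rattle head and press it in the sprung glue cradle

ROBOT

A 7-joint arm with a two-finger parallel gripper is mounted at the origin on the work surface. World frame = base frame: x ahead of the robot, y to its left, z up, the work surface at z = 0. Lengths are in m, angles in rad, forces in N, time in s.
With the tool pointing down it reaches from about 0.35 to 0.9 m from the base axis. Payload 19.9 kg.
Tool frame: the origin (TCP) lies midway between the tips of the shut fingers; the grasp point (between the pads) lies 19 mm behind it; z points along the fingers, y is the line along which they close (so a half turn about z gives the same grasp; the last joint's range is limited). The gripper opens to 94 mm and grips with 3 to 60 N. Pads are 16 mm wide; open, the fingers measure 119 mm over their backs; the gripper's body (75 mm by 177 mm) begins 78 mm behind the grasp point.
Start: joints at [1.21, 0.417, -0.01, 1.614, 0.005, 1.111, -0.053], TCP at [0.196, -0.593, 0.205] pointing down, gripper open.
Joint ranges: [-2.81, 2.81], [-0.39, 2.02], [-1.27, 1.25], [0.06, 2.57], [-1.19, 4.33], [0.19, 2], [-2.82, 2.82]. Speed limits (rad/s): [1.89, 1.89, 2.39, 2.39, 3.01, 3.01, 3.01].

INTERFACE

Orientations are given as a rotation vector (axis times angle).
In Python, from station import manip gives the robot as it stands. Calls block until the motion is done:
- manip.move_pose(position, orientation): joint-space move of the TCP to a pose.
- manip.move_l(position, rotation=None, speed=0.15, until_force=None): straight line of the TCP; rotation=None keeps the orientation; speed is the mean speed in m/s. With until_force (N) it stops when the force on the tool has changed by that much, and returns True; else False.
- manip.goto_joints(angles): joint-space move.
- manip.let_go() and manip.close_gripper(effort=None): open the fingers fully, or close them until they stop; effort is the grip in N (None keeps the last).
- manip.wait(seconds).
- manip.solve_ik(position, orientation): joint angles nearest the present ones, or None.
- manip.capture(name): name is "scene" or "side" or "wrist"; returns (picture, depth): 384x512x3 uint8, red, green, blue; 384x512 float32, m along the optical axis (not along the pixel's ray), 0 where there is no reading.
- manip.get_calibration(name): a dict with "mtx" (3x3 intrinsics, pixels), "k1" (the pictures are not rectified: a ray, as slopes to the right and down, at radius r is drawn at 1 + k1 r^2 times it, then the intrinsics apply), "extrinsics" (4x4, takes a point from world to camera coordinates). Camera axes: x right, y down, z forward; pixel columns grow to the right and rows downward; lengths in m; the calibration is good to about 2 mm. A picture is of the moment at which its call begins: read the wrist's pose just before it. get_calibration takes no time and is no camera call; for the wrist camera it gives the pose at the moment of the call.
A pose or a line that the arm cannot do raises manip.MotionError and nothing moves.
- manip.finish_job(): hands the job in; it is judged then, once.
Readings, each from a call of its own:
- manip.read_time_s(): time.
- manip.read_joints(): joint angles.
- manip.read_joint_velocities(): joint speeds.
- manip.read_joint_torque(): joint torques, N m.
- manip.read_position(): TCP position.
- manip.read_eef_rot(): TCP orientation.
- manip.read_wrist_force(): force on the tool from outside, world axes, zero at the start.
- manip.read_ft_torque(): the same for the moment, N m.
- manip.read_opening(): finger opening in m.
- manip.read_grip_force(): force on a finger pad.
Only numpy, scipy, OpenCV 4.12 (cv2) and the standard library are available. Lean on these libraries where they do the work, as an engineer would, in place of code of your own. Each camera call takes 0.05 s, during which the arm holds its last target. There are 200 camera calls.

TASK

The rim of the open rattle head already has its glue: on its wooden stand, swing the hinged red half over and shut it so that the two halves meet edge to edge all round, then lift the shut head off and set it down gently, upright, in the steel ring of the sprung cradle. Let go of it there, then press straight down on its crown until the sprung ring is fully down on its stop, so that the seam is squeezed, and finish while still holding it pressed down like that. Leave the other things on the table where they are.

Things in the scene. Friction and masses are not known exactly. Their poses are not given: they have to be found in the camera images.
- head: the open rattle head, a hollow, glossy 64 mm plastic ball in two hinged halves (70 g): this is its black lower half, with a wooden neck below (16 mm across, ending 52 mm below the origin). Origin: the ball's centre, in the plane of the seam; z up through the crown, x towards the hinge. Shut, it can be gripped across the seam (64 mm wide) along its y, clear of hinge and tab
- hinge (a point): middle of the hinge pin, in the seam plane 35 mm from the ball's centre along the head's +x; the pin lies along the head's y
- head_top (a joint): hinge of the red upper half on the black lower half, in rad: 0 shut, edge to edge; grows as it opens, up to 2.1; it starts between 1.6 and 2.0, leaning back beyond the hinge (+x of the head). Slightly stiff (under 0.3 N at the rim): it stays where it is left. It has no catch
- crown (a point): point on the outside of the red upper half, 32 mm above the ball's centre on the head's z axis when shut; it moves with that half
- tab (a point): tip of the red upper half's thumb tab, across from its hinge, 71 mm from the hinge axis; it moves with that half
- stand: turned wooden stand under the open head, fixed; origin on the table at the centre of its foot (82 mm), z up. Its cup (60 mm wide, rim 50 mm above the table) carries the ball with its centre 73 mm above the table, and a loose bore below takes the neck, 29 mm below the rim: lift the head at least 35 mm straight up to clear it
- cradle: the sprung cradle, fixed: grey round foot, 116 mm across and 12 mm thick, steel guide tube and coil spring, a steel ring on top (76 mm outside, 10 mm thick). Origin on the table at the centre of the foot, z up; ring top 75 mm above the table at rest
- seat (a point): centre of the ring's top face; moves with the ring. The ring's opening is 48 mm across and free below for the neck; a ball seated in it has its centre 21 mm above this point
- cradle_ring (a joint): how far the sprung ring is pressed down, in m: 0 up (at rest), 0.014 fully down on its stop. It starts to move at 5 N and needs 12 N at the stop (500 N/m); it springs back up when let go
- head_shut: another head of the same make, already shut and glued, on a second stand of the same kind: leave it alone. Origin at its ball's centre
- pot_a: small round paint pot, 38 mm across, 34 mm high, bystander; origin at the centre of its underside
- pot_b: second small paint pot, 38 mm across, 34 mm high, bystander; origin at the centre of its underside
- cup: plastic cup, 68 mm across, 80 mm high, bystander; origin at the centre of its underside
- glue: small glue bottle, 44 mm across, 90 mm high, bystander; origin at the centre of its underside
- brush: paint brush lying on the table, 190 mm long, bystander
- tin_lid: round white tin lid lying flat, 90 mm across, 7 mm high, bystander; origin at the centre of its underside
- tin: paint tin with a paper label, 77 mm across, 85 mm high, bystander; origin at the centre of its underside
Mind the look-alikes: they are no part of the job. Leave any pink look-alike of the stand alone.

How it is judged:
On the way, in this order (a step that is already met when the one before it is completed fails the run):
1. the two halves are shut edge to edge, the head still standing on its stand (value of joint head_top below 0.05 rad and horizontal distance between head and stand below 0.012 m and height (world z) of head below 0.085 m), for 0.2 s.
2. the shut head sits upright in the ring of the cradle, let go (value of joint head_top below 0.05 rad and horizontal distance between head and seat below 0.006 m and z of head in the frame of seat between 0.016 and 0.027 m and angle between head's own z axis and vertical below 0.25 rad and contact force between the fingers and head below 0.2 N), for 0.1 s.
At the end, for the whole second after the job is handed in: Fingers still press on the red half from above with over 8 N; the ring is more than 12.5 mm down and bears the head with over 8 N; the head is at rest within 5 mm of the ring centre, leaning under 0.25 rad, halves shut within 0.05 rad (value of joint cradle_ring above 0.0125 m and contact force between the fingers and head_top above 8 N and contact force between head and cradle_ring above 8 N and z of the grasp point in the frame of head above 0.028 m and value of joint head_top below 0.05 rad and horizontal distance between head and seat below 0.005 m and angle between head's own z axis and vertical below 0.25 rad and linear speed of head below 0.02 m/s); the arm keeps its last pose, push and grip.
It fails at once if the head is dropped: it falls faster than 0.6 m/s with no finger on it (linear speed of head above 0.6 m/s and contact force between the fingers and head below 0.05 N).
It fails at once if a bystander is shifted by more than 30 mm or the other head is disturbed (distance of head_shut from where it was at the start of the episode above 0.02 m or distance of any of pot_a, pot_b, cup, glue, brush, tin_lid, tin from where it was at the start of the episode above 0.03 m).
It also fails if it takes over 61 s, if anything falls off the work surface, if the arm or the gripper's body presses on something with over 40 N, if the wrist force passes 120 N, or if a joint passes its speed limit or range.

## Working session

There is one attempt and no reset: what is moved stays moved. The work goes in short steps, each a Python script; the robot and the scene stay as the last script left them, time stands still between calls to the robot, and variables do not carry over. Pictures are saved under pics/ and viewed, at most 10 in all, crops included, and the job is handed in when it is done.

```bash
mkdir -p pics
cat > h.py <<'E'
import numpy as np, cv2
from station import manip
from scipy.spatial.transform import Rotation as R
def snap(name,tag):
    c=manip.get_calibration(name); p,d=manip.capture(name)
    np.savez(f'pics/{tag}.npz',p=p,d=d,mtx=c['mtx'],k1=c['k1'],E=c['extrinsics'])
    cv2.imwrite(f'pics/{tag}.png',p[:,:,::-1])
def load(tag): return np.load(f'pics/{tag}.npz')
def cloud(tag):
    z=load(tag); d=z['d']; K=z['mtx']; k=float(z['k1'])
    v,u=np.mgrid[:d.shape[0],:d.shape[1]].astype(float)
    xd=(u-K[0,2])/K[0,0]; yd=(v-K[1,2])/K[1,1]; x,y=xd.copy(),yd.copy()
    for _ in range(10):
        s=1+k*(x*x+y*y); x=xd/s; y=yd/s
    P=np.stack([x*d,y*d,d],-1); E=z['E']
    W=(P-E[:3,3])@E[:3,:3]; W[d<=0]=np.nan
    return W
E
python3 - <<'E'
from h import *
snap('scene','s0'); snap('side','d0')
a=load('s0')['p'];b=load('d0')['p']
cv2.imwrite('pics/both.png',cv2.resize(np.vstack([a,b])[:,:,::-1],None,fx=.78,fy=.78))
print(manip.read_position(),manip.read_eef_rot(),manip.read_time_s())
E
```

```text
[ 0.1957526  -0.59318253  0.20489108] [-3.10069642e+00 -4.98441289e-01  4.40717282e-04] 0.1
```

View pics/both.png

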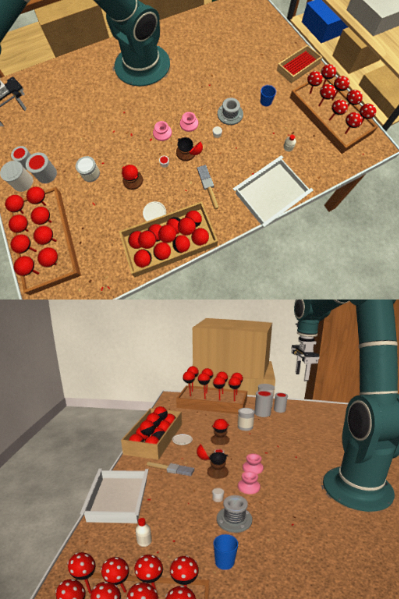

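The top picture (scene) shows the open head at about px (237,188), with its red half opened to the right, and the cradle at (296,141). In the lower picture (side) the head is at about (279,206) and the cradle at (301,270). The pink stands and the shut head are nearby.

Run:
```python
from h import *
a=load('s0')['p'][110:230,180:340];b=load('d0')['p'][180:300,230:390]
f=lambda i:cv2.resize(i[:,:,::-1],None,fx=4.5,fy=4.5,interpolation=cv2.INTER_CUBIC)[:,:720]
o=np.vstack([f(a),f(b)]); cv2.imwrite('pics/crop.png',cv2.resize(o,(400,600)) if 0 else np.hstack([cv2.resize(f(a),(400,300)),cv2.resize(f(b),(400,300))]))
for t,(u0,u1,v0,v1) in dict(s0=(180,340,110,230),d0=(230,390,180,300)).items():
    W=cloud(t); p=load(t)['p'].astype(int)
    for nm,m in dict(red=(p[...,0]>110)&(p[...,1]<60)&(p[...,2]<60),black=(p.max(-1)<60)).items():
        mm=np.zeros_like(m); mm[v0:v1,u0:u1]=m[v0:v1,u0:u1]; mm&=(W[...,2]>.03)
        n,l,s,c=cv2.connectedComponentsWithStats(mm.astype(np.uint8))
        for i in range(1,n):
            if s[i,4]>25:
                q=W[l==i]; print(t,nm,c[i].round(),s[i,4],np.nanmedian(q,0).round(3),np.nanpercentile(q,3,axis=0).round(3),np.nanpercentile(q,97,axis=0).round(3))
    print('near cradle')
    w=W[v0:v1,u0:u1].reshape(-1,3); g=p[v0:v1,u0:u1].reshape(-1,3)
    k=(w[:,2]>.066)&(w[:,2]<.085)&(np.ptp(g,axis=1)<25)
    print(k.sum(), w[k].min(0).round(3) if k.any() else '', w[k].max(0).round(3), np.median(w[k],0).round(3))
```

```text
s0 red [252. 190.] 157 [0.604 0.003 0.119] [ 0.569 -0.022  0.074] [0.614 0.025 0.134]
s0 red [210. 204.] 55 [ 0.545 -0.121  0.036] [ 0.532 -0.133  0.032] [ 0.558 -0.109  0.04 ]
s0 black [237. 185.] 285 [ 0.531 -0.018  0.057] [ 0.509 -0.047  0.043] [0.568 0.006 0.077]
near cradle
337 [ 0.413 -0.051  0.066] [0.573 0.418 0.083] [0.469 0.224 0.075]
d0 red [259. 197.] 181 [0.594 0.026 0.11 ] [0.572 0.006 0.086] [0.612 0.033 0.13 ]
d0 red [281. 194.] 26 [ 0.546 -0.124  0.034] [ 0.535 -0.135  0.032] [ 0.558 -0.117  0.037]
d0 black [279. 203.] 270 [ 0.54  -0.035  0.064] [ 0.512 -0.05   0.049] [0.567 0.011 0.074]
near cradle
536 [ 0.418 -0.054  0.066] [0.571 0.279 0.08 ] [0.464 0.233 0.075]
```

View pics/crop.png

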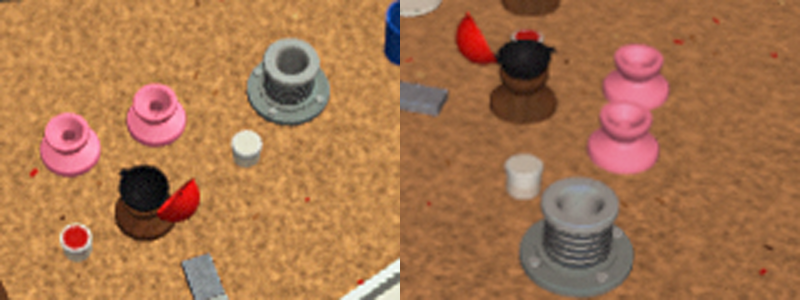

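The crop shows the open head on its brown stand, with its seam rim facing up. The red half leans away at crop (180,200) and the black lug is opposite at (125,172). The cradle ring is clear at (292,60), and a white pot stands between head and cradle at (246,148).

```bash
cat >> h.py <<'E'
from scipy.optimize import least_squares
def fitc(xy,r=None,c0=None):
    c0=np.median(xy,0) if c0 is None else c0
    f=(lambda x:np.hypot(*(xy-x[:2]).T)-(r if r else x[2]))
    s=least_squares(f,[*c0,r or .03],loss='soft_l1',f_scale=.002); return s.x, np.median(abs(s.fun))
E
python3 - <<'E'
from h import *
for t in ('s0','d0'):
    W=cloud(t); p=load(t)['p'].astype(int); w=W.reshape(-1,3); g=p.reshape(-1,3)
    k=(abs(w[:,2]-.075)<.003)&(np.hypot(w[:,0]-.46,w[:,1]-.11)<.09)
    print(k.sum(), w[k].min(0).round(3),w[k].max(0).round(3), ((w[k].min(0)+w[k].max(0))/2).round(4))
    k=(abs(w[:,2]-.07)<.006)&(np.hypot(w[:,0]-.54,w[:,1]+.02)<.05)&(g.max(1)<60)
    print('rim',k.sum(),w[k].min(0).round(3),w[k].max(0).round(3),fitc(w[k][:,:2],.031,[.54,-.02]))
    k=(g[:,0]>110)&(g[:,1]<60)&(np.hypot(w[:,0]-.6,w[:,1]-.0)<.07)&(w[:,2]>.05)
    q=w[k]; f=lambda x:np.linalg.norm(q-x,axis=1)-.032
    s=least_squares(f,[.59,.0,.11],loss='soft_l1',f_scale=.002);print('sph',s.x.round(4),np.median(abs(s.fun)).round(4))
T=np.eye(4);T[:3,:3]=R.from_rotvec(manip.read_eef_rot()).as_matrix();T[:3,3]=manip.read_position()
c=manip.get_calibration('wrist');X=np.array(c['extrinsics'])@T
print('TCP in cam',X.round(3),c['mtx'])
E
```

```text
Traceback (most recent call last):
ValueError: zero-size array to reduction operation minimum which has no identity
```

Run:
```python
from h import *
for t,px in (('s0',(296,141)),('d0',(301,270))):
    W=cloud(t); p=load(t)['p'].astype(int); w=W.reshape(-1,3); g=p.reshape(-1,3)
    r=W[px[1]-20:px[1]+20,px[0]-22:px[0]+22].reshape(-1,3); r=r[abs(r[:,2]-.075)<.004]
    print('ring',len(r), ((np.nanpercentile(r,1,axis=0)+np.nanpercentile(r,99,axis=0))/2).round(4),np.ptp(r,axis=0).round(3),fitc(r[:,:2]))
    k=(abs(w[:,2]-.07)<.006)&(np.hypot(w[:,0]-.54,w[:,1]+.02)<.05)&(g.max(1)<60)
    print('rim',k.sum(),w[k].min(0).round(3),w[k].max(0).round(3),fitc(w[k][:,:2],.031,[.54,-.02]))
    k=(g[:,0]>110)&(g[:,1]<60)&(np.hypot(w[:,0]-.6,w[:,1]-.0)<.07)&(w[:,2]>.05)
    q=w[k]; f=lambda x:np.linalg.norm(q-x,axis=1)-.032
    s=least_squares(f,[.59,.0,.11],loss='soft_l1',f_scale=.002);print('sph',s.x.round(4),np.median(abs(s.fun)).round(4))
T=np.eye(4);T[:3,:3]=R.from_rotvec(manip.read_eef_rot()).as_matrix();T[:3,3]=manip.read_position()
c=manip.get_calibration('wrist');X=np.array(c['extrinsics'])@T
print('TCP in cam',X.round(3),c['mtx'])
```

```text
ring 196 [0.455  0.2383 0.0751] [0.078 0.078 0.008] (array([0.45543142, 0.23857687, 0.03071617]), np.float64(0.004409172849821355))
rim 81 [ 0.507 -0.051  0.064] [0.573 0.01  0.076] (array([ 0.53964778, -0.0208387 ,  0.031     ]), np.float64(0.0020459005912838515))
sph [5.823e-01 2.000e-04 1.063e-01] 0.0017
ring 381 [0.4541 0.2405 0.075 ] [0.072 0.076 0.008] (array([0.45435626, 0.24258781, 0.0303017 ]), np.float64(0.00391502322164846))
rim 135 [ 0.509 -0.054  0.064] [0.571 0.015 0.075] (array([ 0.53842648, -0.01895564,  0.031     ]), np.float64(0.0018413460452977384))
sph [ 5.839e-01 -5.000e-04  1.032e-01] 0.0012
TCP in cam [[ 0.001  1.    -0.     0.001]
 [-0.967  0.001 -0.257  0.026]
 [-0.257  0.     0.967  0.193]
 [ 0.     0.     0.     1.   ]] [[324.90945559   0.         253.26784783]
 [  0.         324.90945559 190.55003203]
 [  0.           0.           1.        ]]
```

```bash
cat >> h.py <<'E'
C=np.array([.539,-.020]); YAW=np.arctan2(.020,.044); U=np.array([np.cos(YAW),np.sin(YAW)])
def rot(yaw=YAW): return R.from_matrix(np.array([[np.cos(yaw),np.sin(yaw),0],[np.sin(yaw),-np.cos(yaw),0],[0,0,-1]]).T).as_rotvec()
def at(u,z,c=None): return [*((C if c is None else c)+u*U),z]
E
python3 - <<'E'
from h import *
m=manip; o=rot(); print(o)
m.close_gripper(10)
p=m.read_position(); m.move_l([p[0],p[1],.30],speed=.25)
m.move_pose(at(.14,.26),o); print(m.read_time_s(),m.read_joints())
m.move_l(at(.13,.088),speed=.15)
print(m.move_l(at(.054,.088),speed=.05,until_force=6),m.read_position(),m.read_wrist_force(),m.read_time_s())
snap('side','d1'); snap('scene','s1')
a=load('s1')['p'][130:220,190:310];b=load('d1')['p'][160:250,220:340]
cv2.imwrite('pics/c1.png',np.hstack([cv2.resize(i[:,:,::-1],(400,300)) for i in (a,b)]))
E
```

```text
[3.07038771 0.66507421 0.        ]
4.8167 [ 0.3304251   0.52802423 -0.64434742  1.41526142  0.31948789  1.30363418
 -1.47786759]
False [0.58826529 0.00252514 0.08795357] [0.62073622 0.04068604 0.64700587] 7.7833
```

View pics/c1.png

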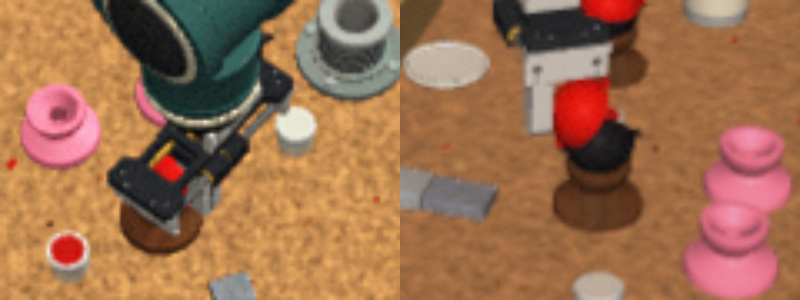

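In the right crop (side) the red half at (583,112) has been pushed past vertical towards shut, with the finger behind it. Next I press down on it from above.

Run:
```python
from h import *
m=manip
m.move_l(at(.064,.088),speed=.1); m.move_l(at(.064,.165),speed=.2); m.move_l(at(.0,.165),speed=.2)
print(m.move_l(at(.0,.100),speed=.03,until_force=7),m.read_position(),m.read_wrist_force(),m.read_time_s())
m.wait(.3)
p=m.read_position(); m.move_l([*p[:2],.25],speed=.25); m.let_go()
snap('side','d2'); snap('scene','s2'); snap('wrist','w2')
a=load('w2')['p'];b=load('d2')['p'][160:250,220:340]
cv2.imwrite('pics/c2.png',np.hstack([cv2.resize(i[:,:,::-1],(400,300)) for i in (a,b)]))
for t in ('s2','d2','w2'):
    w=cloud(t).reshape(-1,3); g=load(t)['p'].astype(int).reshape(-1,3)
    k=(g[:,0]>90)&(g[:,1]<60)&(np.hypot(*(w[:,:2]-C).T)<.045)&(w[:,2]>.06)
    q=w[k]; f=lambda x:np.linalg.norm(q-x,axis=1)-.032
    s=least_squares(f,[*C,.073],loss='soft_l1',f_scale=.002);print(t,'sph',k.sum(),s.x.round(4),np.median(abs(s.fun)).round(4))
print(m.read_time_s())
```

```text
True [ 0.53821181 -0.0204603   0.12826457] [-3.59676873 -2.02597559  8.70777213] 10.375
s2 sph 298 [ 0.5478 -0.0154  0.0991] 0.0016
d2 sph 302 [ 0.5495 -0.0162  0.0982] 0.0011
w2 sph 2555 [ 0.5485 -0.0164  0.0983] 0.0004
12.9083
```

View pics/c2.png

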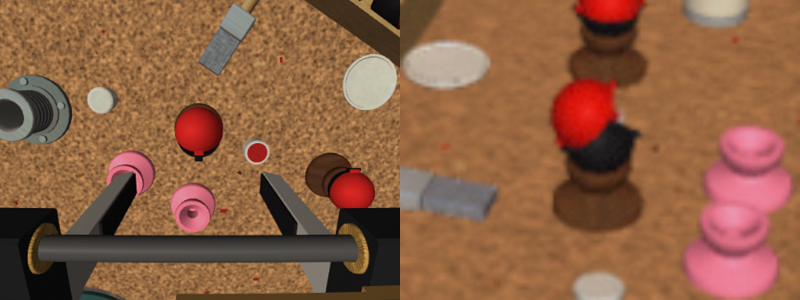

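The half was left about 46° open: friction at the contact jammed a purely vertical press. Both crops show the red half still tilted back. I'll press along the closing arc instead, moving towards the tab.

Run:
```python
from h import *
m=manip; m.close_gripper(10)
m.move_l(at(.022,.140),speed=.2)
N=6
for i in range(N+1):
    th=np.radians(46*(1-i/N)); ut=.022-.038*i/N
    cu=.035*(1-np.cos(th)); cz=.073+.035*np.sin(th); du=max(0,abs(ut-cu)-.008)
    z=cz+np.sqrt(.032**2-du**2)-.001
    r=m.move_l(at(ut,z),speed=.04,until_force=10)
    print(i,r,round(ut,4),round(z,4),np.round(m.read_wrist_force(),1))
    if r: break
if i==N:
    p=m.read_position(); print(m.move_l([*p[:2],p[2]-.006],speed=.02,until_force=8),m.read_position(),m.read_wrist_force()); m.wait(.2)
p=m.read_position(); m.move_l([*p[:2],.2],speed=.25); m.let_go()
snap('side','d3'); snap('scene','s3'); snap('wrist','w3')
a=load('w3')['p'];b=load('d3')['p'][160:250,220:340]
cv2.imwrite('pics/c3.png',np.hstack([cv2.resize(i[:,:,::-1],(400,300)) for i in (a,b)]))
for t in ('s3','d3','w3'):
    w=cloud(t).reshape(-1,3); g=load(t)['p'].astype(int).reshape(-1,3)
    k=(g[:,0]>90)&(g[:,1]<60)&(np.hypot(*(w[:,:2]-C).T)<.045)&(w[:,2]>.06)
    q=w[k]; f=lambda x:np.linalg.norm(q-x,axis=1)-.032
    s=least_squares(f,[*C,.073],loss='soft_l1',f_scale=.002);print(t,'sph',k.sum(),s.x.round(4),np.median(abs(s.fun)).round(4))
print(m.read_time_s())
```

```text
0 False 0.022 0.129 [ 0.  -0.4 -0.5]
1 False 0.0157 0.1257 [-0.3 -0.1 -0.4]
2 False 0.0093 0.1219 [-0.   0.3 -0.1]
3 False 0.003 0.1177 [-0.1  0.3 -0. ]
4 False -0.0033 0.1133 [ 0.3 -0.3  0.7]
5 False -0.0097 0.1086 [ 0.  -0.6 -0.9]
6 False -0.016 0.103 [0.4 0.3 3.5]
True [ 0.52485097 -0.02666099  0.10214047] [-2.62083095 -0.31323468 12.07244315]
s3 sph 290 [ 0.5374 -0.0199  0.0736] 0.0017
d3 sph 296 [ 0.5384 -0.0207  0.0725] 0.0012
w3 sph 3204 [ 0.538  -0.0211  0.0726] 0.0003
20.0583
```

View pics/c3.png

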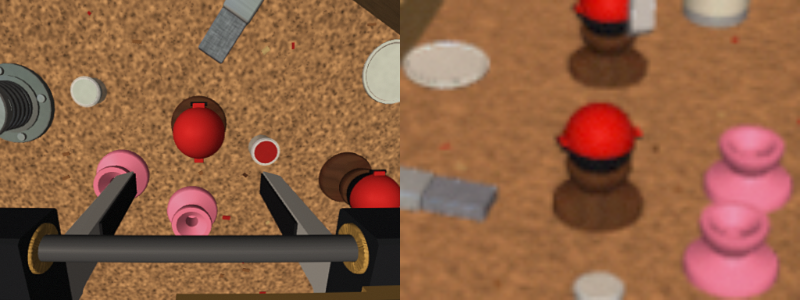

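Shut: the right crop shows an even seam at (600,150), and the sphere fit puts the ball centre at (0.538, −0.0205, 0.0727). Next I grip along y, lift and move over the cradle.

Run:
```python
from h import *
m=manip; H=np.array([.538,-.0206]); S=np.array([.4546,.2393])
p=[*H,.13]; print(m.solve_ik([*S,.15],rot()))
m.move_l(p,speed=.2); print(m.move_l([*H,.0565],speed=.1,until_force=8),m.read_position())
m.close_gripper(20); print('open',m.read_opening(),m.read_grip_force())
m.move_l([*H,.115],speed=.1); m.move_l([*H,.15],speed=.15)
print('open',m.read_opening(),m.read_wrist_force(),m.read_time_s())
m.move_l([*S,.15],speed=.15); m.wait(.2)
snap('side','d4'); snap('scene','s4'); p=np.array(m.read_position())
for t in ('s4','d4'):
    w=cloud(t).reshape(-1,3); g=load(t)['p'].astype(int).reshape(-1,3)
    k=(g[:,0]>90)&(g[:,1]<60)&(np.hypot(*(w[:,:2]-S).T)<.05)&(w[:,2]>.1)
    q=w[k]; f=lambda x:np.linalg.norm(q-x,axis=1)-.032
    s=least_squares(f,[*S,.167],loss='soft_l1',f_scale=.002);print(t,'sph-tcp',k.sum(),(s.x-p).round(4),np.median(abs(s.fun)).round(4))
a=load('s4')['p'][85:175,240:360];b=load('d4')['p'][190:310,230:390]
cv2.imwrite('pics/c4.png',np.hstack([cv2.resize(i[:,:,::-1],(400,300)) for i in (a,b)]))
print(m.read_time_s())
```

```text
[ 0.11678233  0.38690007 -0.80017647  1.92255555  0.33453697  0.96936742
 -1.98338012]
False [ 0.53836851 -0.02056653  0.0570392 ]
open 0.06289590313675333 20.00042237341404
open 0.06274265167006914 [ 0.79099901 -0.71227106 -0.90808846] 23.1667
s4 sph-tcp 144 [-0.0008  0.0024  0.0166] 0.0019
d4 sph-tcp 274 [ 0.0006 -0.0002  0.0152] 0.001
25.4333
```

View pics/c4.png

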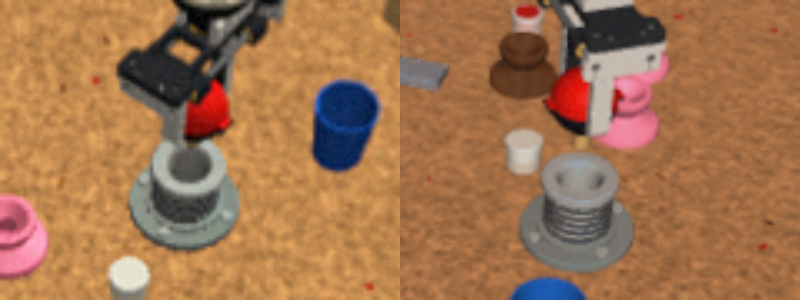

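The shut head is held upright over the cradle ring, with the neck at about (580,143) in the right crop and the ring at (578,175). Lowering now.

Run:
```python
from h import *
m=manip; S=np.array([.4546,.2393])
m.move_l([*S,.09],speed=.08)
print(m.move_l([*S,.0785],speed=.015,until_force=2.5),m.read_position(),m.read_wrist_force())
m.wait(.2); m.let_go(); m.wait(.3)
snap('side','d5'); m.move_l([*S,.20],speed=.2); print(m.read_opening())
snap('side','d5'); snap('scene','s5'); snap('wrist','w5')
for t in ('s5','d5','w5'):
    w=cloud(t).reshape(-1,3); g=load(t)['p'].astype(int).reshape(-1,3)
    k=(g[:,0]>90)&(g[:,1]<60)&(np.hypot(*(w[:,:2]-S).T)<.05)&(w[:,2]>.08)
    q=w[k]; f=lambda x:np.linalg.norm(q-x,axis=1)-.032
    s=least_squares(f,[*S,.096],loss='soft_l1',f_scale=.002);print(t,'sph',k.sum(),s.x.round(4),np.median(abs(s.fun)).round(4))
a=load('w5')['p'];b=load('d5')['p'][190:310,230:390]
cv2.imwrite('pics/c5.png',np.hstack([cv2.resize(i[:,:,::-1],(400,300)) for i in (a,b)]))
print(m.read_time_s())
```

```text
True [0.45405707 0.23890333 0.07971752] [-2.20720862 -0.73122765  3.09804853]
0.09359125218426607
s5 sph 252 [0.4532 0.24   0.0966] 0.0015
d5 sph 462 [0.4541 0.238  0.0956] 0.0012
w5 sph 3643 [0.4534 0.2387 0.0956] 0.0003
29.0833
```

View pics/c5.png

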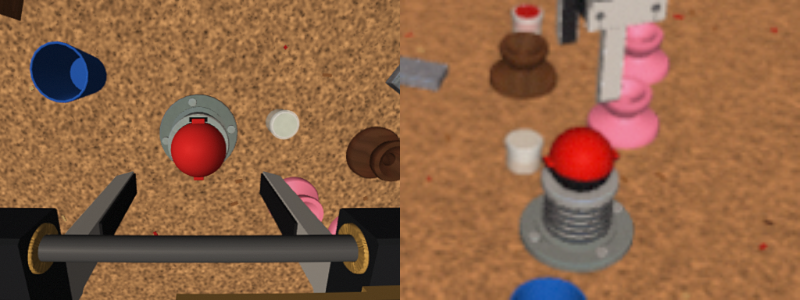

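The head sits upright in the ring: its centre is at z 0.0956 m, 0.096 expected. Now I press on the crown.

Run:
```python
from h import *
m=manip; B=[.4535,.2388]
m.close_gripper(20); m.move_l([*B,.14],speed=.15); m.wait(.3); print('f0',m.read_wrist_force())
print(m.move_l([*B,.105],speed=.015,until_force=20))
for _ in range(3):
    m.wait(.3); print(m.read_position().round(4),np.round(m.read_wrist_force(),1),m.read_time_s())
snap('side','d6'); cv2.imwrite('pics/c6.png',cv2.resize(load('d6')['p'][190:310,230:390,::-1],(480,360)))
```

```text
f0 [ 0.08971632 -0.99694918 -0.25284729]
True
[0.454  0.2392 0.1121] [-3.2 -2.5 16.1] 33.3583
[0.454  0.2392 0.1121] [-3.2 -2.3 14.8] 33.6583
[0.454  0.2392 0.1121] [-3.1 -2.5 16.1] 33.9583
```

View pics/c6.png

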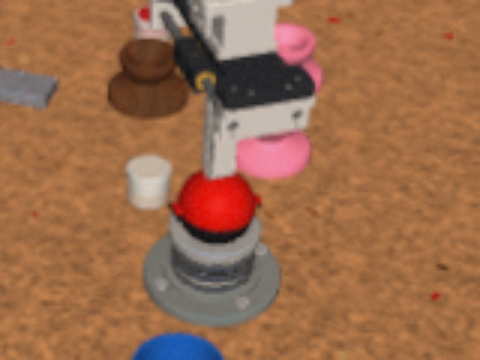

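The finger is pressing on the crown at (215,175) and the spring is compressed. The holding force is about 16 N, more than the 12 N needed at the stop, and the tip came down about 15 mm after contact. The seam looks shut and the head upright, so I'm handing in.

```bash
python3 -c "
from station import manip; print(manip.finish_job())"
```

```text
the job is handed in; nothing more can be done
None
```

I shut the head on its stand, set it upright in the cradle ring and let it go. I then pressed it down to the stop and handed in at about 34 s with roughly 16 N still on the crown; the judge's verdict was not returned.

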